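Pass the crucible carrier through the drop gate

ROBOT

A 6-joint arm with a two-finger parallel gripper is mounted at the origin on a cart in front of the work surface, level with it; the furniture and walls round the work are solid. World frame = base frame: x ahead of the robot, y to its left, z up, the work surface at z = 0. Lengths are in m, angles in degrees, forces in N, time in s.
With the tool pointing down it reaches from about 0.35 to 0.875 m from the base axis. Payload 4.2 kg.
Tool frame: the origin (TCP) lies between the finger pads; the fingertips stand 14 mm ahead of it and the grasp point (between the pads) lies 5 mm behind it; z points along the fingers, y is the line along which they close (so a half turn about z gives the same grasp; the last joint's range is limited). The gripper opens to 87 mm and grips with 3 to 60 N. Pads are 19 mm wide; open, the fingers measure 117 mm over their backs; the gripper's body (75 mm by 190 mm) begins 51 mm behind the grasp point.
Start: joints at [-56.345, 22.042, 0.453, 0, -68.411, -14.817], TCP at [0.202, -0.591, 0.237] pointing down, gripper open.
Joint ranges: [-179.83, 179.83], [-69.29, 118.12], [-61.27, 80.66], [-181.25, 117.63], [-171.15, -9.14], [-177.46, 177.46]. Speed limits (degrees/s): [159.86, 159.86, 180, 180, 180, 180].

INTERFACE

Orientations are given as a 3x3 rotation matrix whose columns are the frame's x, y, z axes.
In Python, from station import * gives the robot as it stands. The module is installed in compiled form; this text tells all that it offers.
- The arm moves only by the tool play_rows, never from a script. Its argument "steps" is a list of rows, each an object of numbers: "ax", "ay", "az": the turn, a rotation vector about the tool's x, y, z in degrees; "dx", "dy", "dz": the shift along the tool's x, y, z in mm; "claw": the finger opening in mm, from 0 to 87. A call has 1 to 20 rows; each row shifts and turns the commanded pose from where the row before left it, along the tool's axes as they then stand; what a row does not reach is not made up. A row lasts 1/10 s, in which the tool goes at most 50 mm and 8.59 degrees, less where a joint would pass 70% of its speed; a pose out of reach is approached as far as the arm can. A call with a gripper value outside its range is refused whole. The fingers move at their own pace and stop on an object; the grip force is fixed at half the most. Time passes only in rows, so rows that do not move let the fingers close. It gives the time, the measured TCP pose, the force, the opening and the grip force at its end, in the units of the state.
- sense(): the state, without advancing time (a new reading comes with each control period).
- capture(name): name is "side" or "top" or "wrist"; returns a dict with "frame" (480x640x3 uint8, blue, green, red), "range_z" (480x640 float32, m along the optical axis (not along the pixel's ray), 0 where there is no reading), "fx", "fy", "cx", "cy" (pixels), "k1" (the pictures are not rectified: a ray, as slopes to the right and down, at radius r is drawn at 1 + k1 r^2 times it, then the intrinsics apply), "xyz" and "rotation" of the camera in the world. Camera axes: x right, y down, z forward; pixel columns grow to the right and rows downward; lengths in m; the calibration is good to about 2 mm. A picture is of the moment at which its call begins.
- finish_job(): hands the job in; it is judged then, once.
The state is a dict: "time_s": time; "joints": joint angles; "joint_velocities": joint speeds; "effort": joint torques, N m; "tcp_pos": TCP position; "ee_rot": TCP orientation; "wrist_force": force on the tool from outside, world axes, zero at the start; "moment": the same for the moment, N m; "gripper_width": opening from 0.0 (shut) to 1.0 (fully open); "gripper_force": force on a finger pad.
Only numpy, scipy, OpenCV 4.12 (cv2) and the standard library are available. Lean on these libraries where they do the work, as an engineer would, in place of code of your own. Each camera call takes 0.05 s, during which the arm holds its last target. There are 200 camera calls.

TASK

Press the treadle beside the chute right down with one fingertip so that the gate drops, and keep it down while your other fingertip pushes the crucible carrier along the chute, over the gate and home against the end stop. Then let go so that the gate springs up behind the carrier. Only push: do not grasp or lift the carrier, keep the three crucibles in its wells, and leave the things standing around alone.

Things in the scene. Friction and masses are not known exactly. Their poses are not given: they have to be found in the camera images.
- chute: Fixed grey chute, turned up to 0.22 rad either way. Origin on the worktop under the chute's centre line, below the gate. Its +y is the direction of travel (robot's left), -x points to the robot. Aluminium deck, top z = 46 mm, from the open entrance end y = -225 to the end stop's face y = 124. Side plates 5 mm thick, inner faces x = -33 and 33, tops z = 66. The gate's slot is at y = -6..6.
- gate (a joint): Gate and treadle are one steel lever (rad). 0: gate up (sprung there), its 6 mm blade across the chute, 24 mm above the deck. 0.36: treadle fully down, hard stop. The blade is below the deck only above 0.24 (keep above 0.26). It springs back when let go; the carrier cannot push it open. Pressing the treadle's middle takes about 3.5 N at first, 6 N at the stop.
- hinge (a point): On the lever's hinge line, which runs along the chute's y at chute x = -135, z = 52 mm (this point at y = 0), on the robot's side of the treadle, between two posts (tops z = 62) at y = -229 and y = 34.
- treadle (a point): Middle of the treadle plate's top face; moves with the lever. Chute frame, mm: at gate 0 x = -89, y = -96, z = 75 (chute-side edge highest, z = 83); at 0.30 the plate is level, top z = 60 (14 above the deck, so a fingertip in the chute at that height clears the deck), covering x = -113..-55, y = -222..30: a finger can slide along it beside the whole push. At 0.36 its middle is 3 lower.
- gate_top (a point): Top of the gate blade in the middle of the chute (70 mm above the worktop when up).
- dock (a point): Where the carrier's origin is when it is home: on the deck, chute frame x = 0, y = 69, z = 46 mm. The carrier's rear face is then 14 mm past the middle of the gate.
- carrier: Loose aluminium block, 60 mm wide (x), 110 mm long (y, in the direction of travel) and 36 mm high, about 0.25 to 0.5 kg, standing on the deck between the side plates before the gate (3 mm play each side). Origin at the centre of its underside, its axes parallel to the chute's. Its rear face, to be pushed, is at its y = -55. Three round wells (31 mm wide, 9 mm deep) in its top.
- well_1 (a point): Centre of the floor of a well in the carrier's top, at carrier y = -34 mm, z = 27 mm.
- well_2 (a point): Centre of the floor of a well in the carrier's top, at carrier y = 0 mm, z = 27 mm.
- well_3 (a point): Centre of the floor of a well in the carrier's top, at carrier y = 34 mm, z = 27 mm.
- crucible_1: Loose nickel crucible, 27 mm wide and 14 mm high, standing in well_1 (5 mm above the carrier's top). Origin at the centre of its underside.
- crucible_2: Loose nickel crucible, 27 mm wide and 14 mm high, standing in well_2 (5 mm above the carrier's top). Origin at the centre of its underside.
- crucible_3: Loose nickel crucible, 27 mm wide and 14 mm high, standing in well_3 (5 mm above the carrier's top). Origin at the centre of its underside.
- beaker: Bystander: small glass beaker, 54 x 58 x 70 mm, origin under its centre.
- bottle: Bystander: white sample bottle, 42 mm wide, 78 mm high, origin under its centre.
- die: Bystander: steel pellet die, 40 mm wide, 30 mm high, origin under its centre.

How it is judged:
By the outcome, as a careful person would: the job done as asked, in the order asked, and still so for the second after the job is handed in, with the robot touching nothing.
It also fails if it takes over 38 s, if anything falls off the work surface, if the arm or the gripper's body presses on something with over 40 N, if the wrist force passes 120 N, or if a joint passes its speed limit or range.

## Working session

There is one attempt and no reset: what is moved stays moved. The work goes in short steps, Python scripts to look and compute and a tool call to move; the robot and the scene stay as the last step left them, time stands still between calls to the robot, and variables do not carry over. Pictures are saved under pics/ and viewed, at most 10 in all, crops included, and the job is handed in when it is done.

Besides the shell and the picture viewer there is one more tool, called in YAML: its name, and indented under it one key for each argument. play_rows: Moves the arm, as the interface text tells. Its arguments: {"type":"object","properties":{"steps":{"type":"array"}},"required":["steps"]}

```bash
mkdir -p pics; cat > h.py <<'E'
from station import *
import numpy as np, cv2
def cloud(c):
    h,w=c["range_z"].shape
    u,v=np.meshgrid(np.arange(w),np.arange(h))
    K=np.array([[c["fx"],0,c["cx"]],[0,c["fy"],c["cy"]],[0,0,1]])
    p=cv2.undistortPoints(np.stack([u,v],-1).reshape(-1,1,2).astype(np.float64),K,np.array([c["k1"],0,0,0.])).reshape(h,w,2)
    z=c["range_z"].astype(float)
    P=np.dstack([p[...,0]*z,p[...,1]*z,z])@np.array(c["rotation"]).T+np.array(c["xyz"])
    P[z==0]=np.nan
    return P
E
python3 - <<'E'
from h import *
s=sense(); print(s["time_s"],s["tcp_pos"],s["ee_rot"],s["gripper_width"],s["wrist_force"])
for n in("top","side"):
    c=capture(n); cv2.imwrite(f"pics/{n}0.png",c["frame"]); np.save(n,cloud(c)); print(n,c["xyz"],np.round(c["rotation"],2).tolist(),c["k1"],c["fx"])
E
```

```text
0.0 [ 0.20163964 -0.59097219  0.23545461] [[-9.46501202e-01 -3.22699350e-01 -7.76997525e-04]
 [-3.22700275e-01  9.46499023e-01  2.03262298e-03]
 [ 7.95012855e-05  2.17461741e-03 -9.99997632e-01]] 0.9985202342554654 [ 1.22972295 -0.76610256 -0.83927179]
top [0.37537624 0.00261341 1.2326912 ] [[0.0, -0.99, 0.13], [-1.0, 0.0, 0.01], [-0.01, -0.13, -0.99]] -0.04837187003058859 535.2911744246185
side [0.49692936 1.08001947 0.85490398] [[-1.0, -0.03, 0.02], [-0.03, 0.6, -0.8], [0.01, -0.8, -0.6]] -0.09005492681446853 479.4084297501446
```

View pics/top0.png

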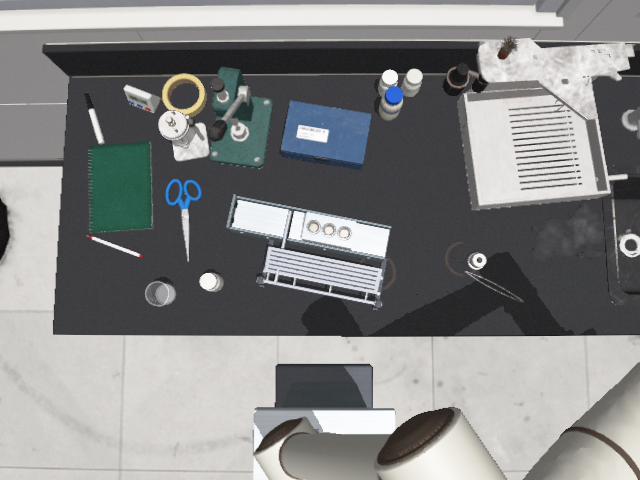

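View pics/side0.png

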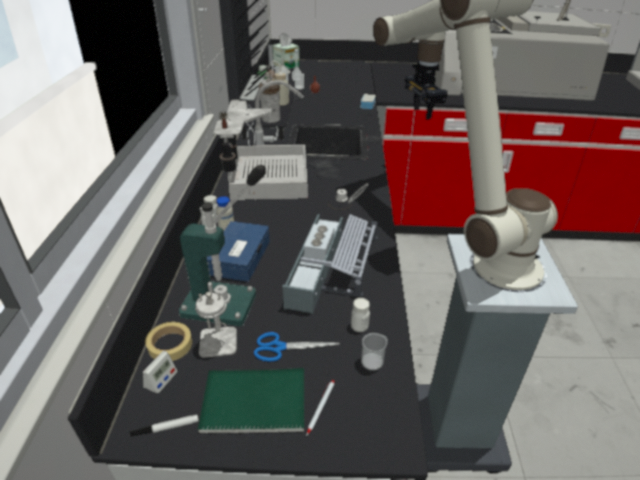

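Top view: the chute runs from the end stop (≈229,215) to the entrance (≈390,240). The carrier with its three crucibles is at ≈(330,230), the gate at ≈(297,225) and the treadle at ≈(325,272). The die is at ≈(477,261), the bottle at (211,281) and the beaker at (160,293). The side view agrees.

```bash
cat > fit.py <<'E'
from h import *
from scipy.optimize import minimize
P=np.load("top.npy"); im=cv2.imread("pics/top0.png")
roi=np.zeros(P.shape[:2],bool); roi[180:315,215:405]=True
print("table z",np.nanmedian(P[120:300,400:450,2]), np.nanmedian(P[240:250,200:230,2]))
Q=P[roi]; 
h=Q[(Q[:,2]>.03)&(Q[:,2]<.11)]
print(np.histogram(h[:,2],bins=np.arange(.03,.11,.004)))
car=P[195:250,285:360].reshape(-1,3); car=car[(car[:,2]>.076)&(car[:,2]<.092)]
r=cv2.minAreaRect((car[:,:2]*1000).astype(np.float32)); print("carrier rect",r, len(car))
tr=P[245:300,255:390].reshape(-1,3); tr=tr[(tr[:,2]>.05)&(tr[:,2]<.09)]
print("tread",cv2.minAreaRect((tr[:,:2]*1000).astype(np.float32)))
ch=P[185:262,220:400].reshape(-1,3); ch=ch[(ch[:,2]>.03)&(ch[:,2]<.075)]
print("chute",cv2.minAreaRect((ch[:,:2]*1000).astype(np.float32)))
for n,(u,v) in dict(stopTL=(232,196),stopBL=(228,229),entT=(391,228),entB=(388,257),gate=(297,222),die=(477,261),hl=(261,281),hr=(378,304)).items(): print(n,np.round(P[v,u],3))
E
python3 fit.py
python3 - <<'E'
import cv2
im=cv2.imread("pics/top0.png")[185:315,215:405]; cv2.imwrite("pics/crop.png",cv2.resize(im,None,fx=4,fy=4,interpolation=cv2.INTER_CUBIC))
E
```

```text
table z 8.408848520091716e-05 0.00026357093760620565
(array([  40,   32,  147, 1216, 1470,  363,  362,  261,  515,  970,  931,
        995, 1237,  777,  121,   13,    0,    0,    0]), array([0.03 , 0.034, 0.038, 0.042, 0.046, 0.05 , 0.054, 0.058, 0.062,
       0.066, 0.07 , 0.074, 0.078, 0.082, 0.086, 0.09 , 0.094, 0.098,
       0.102, 0.106]))
carrier rect ((545.8005981445312, 8.712448120117188), (80.1462173461914, 153.8158721923828), 1.5872331857681274) 1165
tread ((456.0396728515625, 7.21038818359375), (285.6728820800781, 119.61072540283203), 89.91755676269531)
chute ((527.7491455078125, 39.5057373046875), (354.58111572265625, 132.5291290283203), 78.56428527832031)
stopTL [ 0.639  0.217 -0.003]
stopBL [0.552 0.215 0.049]
entT [ 0.561 -0.156  0.001]
entB [ 0.494 -0.149 -0.003]
gate [0.568 0.06  0.047]
die [ 0.484 -0.354  0.001]
hl [0.435 0.138 0.062]
hr [nan nan nan]
```

View pics/crop.png

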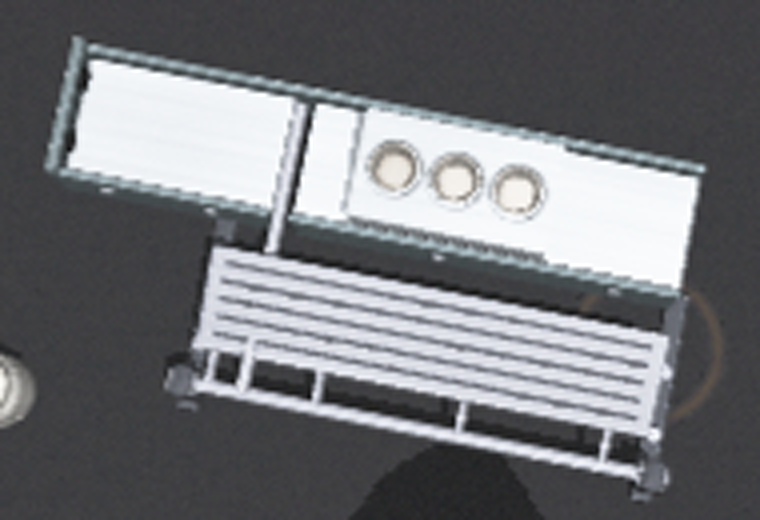

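The crop shows chute, gate, treadle plate, posts and carrier clearly. I'll fit the chute pose to the known points by reprojection.

```bash
cat > fit2.py <<'E'
from h import *
from scipy.optimize import least_squares
c=capture("top")
K=np.array([[c["fx"],0,c["cx"]],[0,c["fy"],c["cy"]],[0,0,1]]);R=np.array(c["rotation"]);t=np.array(c["xyz"])
def proj(X): return cv2.projectPoints(X,cv2.Rodrigues(R.T)[0],-R.T@t,K,np.array([c["k1"],0,0,0.]))[0][:,0]
A=np.array([[38,-225,66,704,168],[-38,-225,66,683,296],[33,-225,46,698,177],
[0,0,70,287,178],[-135,34,62,183,375],[-135,-229,62,652,474],
[-61,30,83.3,217,250],[-61,-222,83.3,668,338],[-116.3,30,66,197,347],[-116.3,-222,66,653,435]],float)
C=np.array([[0,34,41,395,168],[0,0,41,457,181],[0,-34,41,519,192],[30,55,36,370,108],[-30,55,36,348,218],[-30,-55,36,547,258]],float)
def world(p,X): 
    co,s=np.cos(p[2]),np.sin(p[2]); return np.c_[co*X[:,0]-s*X[:,1]+p[0],s*X[:,0]+co*X[:,1]+p[1],X[:,2]]/1000
def f(p):
    r1=proj(world(p,A[:,:3]))-((A[:,3:]+.5)/4-.5+[215,185])
    X=C[:,:3]+[p[4],p[3],46]
    r2=proj(world(p,X))-((C[:,3:]+.5)/4-.5+[215,185])
    return np.r_[r1,r2].ravel()
o=least_squares(f,[540,50,-.2,-60,0],loss="soft_l1",x_scale=[10,10,.1,10,1]); print(o.x); print(np.round(f(o.x).reshape(-1,2),1).tolist())
E
python3 fit2.py
```

```text
[ 5.63177091e+02  8.04811560e+01 -1.93394818e-01 -9.33123957e+01
 -8.01977868e-01]
[[0.3, -1.2], [-0.6, 0.5], [0.3, 0.1], [1.0, -6.5], [-0.3, 1.7], [0.9, 0.2], [-1.1, -0.8], [0.8, -0.5], [-0.4, 0.6], [-0.8, 0.8], [0.2, 0.3], [0.1, -0.0], [0.1, 0.2], [-0.3, 0.5], [-0.2, -0.3], [-0.0, -0.7]]
```

play_rows:
  steps:
    - {"az": -7.5,"claw": 70}
    - {"az": -7.5,"claw": 70}
    - {"az": -7.5,"claw": 70}
    - {"az": -7.5,"claw": 70}
    - {"az": -7.5,"claw": 70}
    - {"az": -7.5,"claw": 70}
    - {"az": -7.5,"claw": 70}
    - {"az": -7.5,"claw": 70}
    - {"claw": 70}

```text
invalid input at $.steps[0]: expected keys ax, ay, az, dx, dy, dz, claw
```

```bash
sed -i 's/\[0,0,70,287,178\],//' fit2.py; python3 fit2.py; cat > go.py <<'E'
# usage: go.py X Y Ztip (chute frame, mm) -> shift/turn in the tool frame; prints state
from h import *; import sys
p=np.load("chute.npy"); co,s=np.cos(p[2]),np.sin(p[2]); Rc=np.array([[co,-s,0],[s,co,0],[0,0,1]])
st=sense(); T=np.array(st["tcp_pos"])*1000; R=np.array(st["ee_rot"]); o=np.array([p[0],p[1],0])
print("t",st["time_s"],"tip centre in chute",np.round(Rc.T@(T+14*R[:,2]-o),1),"F chute",np.round(Rc.T@np.array(st["wrist_force"]),1),"open",st["gripper_width"]*87,"M",np.round(st["moment"],2))
Rt=Rc@np.array([[0,-1,0],[-1,0,0],[0,0,-1]]).T if 0 else np.column_stack([-Rc[:,1],-Rc[:,0],[0,0,-1]])
print("turn(tool,deg)",np.round(np.degrees(cv2.Rodrigues(R.T@Rt)[0].ravel()),2))
if len(sys.argv)>3:
    X=Rc@np.array([float(a) for a in sys.argv[1:4]])+o; print("shift tool",np.round(R.T@(X-(T+14*R[:,2])),1),"in target frame",np.round(Rt.T@(X-(T+14*R[:,2])),1))
E
python3 - <<'E'
import numpy as np; np.save("chute.npy",[563.2,80.5,-.1934])
E
python3 go.py -42.5 -178 200
```

```text
[ 5.64200814e+02  7.98371795e+01 -1.97793754e-01 -9.29098931e+01
 -1.56698659e+00]
[[0.6, -1.2], [-0.4, 0.5], [0.5, 0.1], [-0.2, 1.1], [0.8, 0.1], [-0.9, -1.3], [0.9, -0.6], [-0.3, 0.0], [-0.8, 0.7], [0.2, 0.2], [0.2, -0.0], [0.1, 0.3], [-0.2, 0.4], [-0.2, -0.4], [-0.1, -0.5]]
t 0.2 tip centre in chute [-225.6 -728.6  221.9] F chute [ 1.  -0.3  0.2] open 87.1538405305207 M [-0.05 -0.04  0.06]
turn(tool,deg) [ 7.000e-02  4.000e-02 -6.008e+01]
shift tool [-433.4  385.9   22.4] in target frame [-550.6 -183.1   21.9]
```

play_rows:
  steps:
    - {"ax": 0,"ay": 0,"az": -7.5,"dx": 0,"dy": 0,"dz": 0,"claw": 70}
    - {"ax": 0,"ay": 0,"az": -7.5,"dx": 0,"dy": 0,"dz": 0,"claw": 70}
    - {"ax": 0,"ay": 0,"az": -7.5,"dx": 0,"dy": 0,"dz": 0,"claw": 70}
    - {"ax": 0,"ay": 0,"az": -7.5,"dx": 0,"dy": 0,"dz": 0,"claw": 70}
    - {"ax": 0,"ay": 0,"az": -7.5,"dx": 0,"dy": 0,"dz": 0,"claw": 70}
    - {"ax": 0,"ay": 0,"az": -7.5,"dx": 0,"dy": 0,"dz": 0,"claw": 70}
    - {"ax": 0,"ay": 0,"az": -7.5,"dx": 0,"dy": 0,"dz": 0,"claw": 70}
    - {"ax": 0,"ay": 0,"az": -7.5,"dx": 0,"dy": 0,"dz": 0,"claw": 70}

```text
time_s: 1.0
tcp_pos: [0.2018, -0.5913, 0.2362]
ee_rot: [[-0.188, -0.982, -0.0], [-0.982, 0.188, 0.001], [-0.001, 0.0, -1.0]]
wrist_force: [-0.1, 0.1, 0.4]
gripper_width: 0.801
gripper_force: 0.0
```

play_rows:
  steps:
    - {"ax": 0,"ay": 0,"az": 0,"dx": -30,"dy": -10,"dz": 0,"claw": 70}
    - {"ax": 0,"ay": 0,"az": 0,"dx": -30,"dy": -10,"dz": 0,"claw": 70}
    - {"ax": 0,"ay": 0,"az": 0,"dx": -30,"dy": -10,"dz": 0,"claw": 70}
    - {"ax": 0,"ay": 0,"az": 0,"dx": -30,"dy": -10,"dz": 0,"claw": 70}
    - {"ax": 0,"ay": 0,"az": 0,"dx": -30,"dy": -10,"dz": 0,"claw": 70}
    - {"ax": 0,"ay": 0,"az": 0,"dx": -30,"dy": -10,"dz": 0,"claw": 70}
    - {"ax": 0,"ay": 0,"az": 0,"dx": -30,"dy": -10,"dz": 0,"claw": 70}
    - {"ax": 0,"ay": 0,"az": 0,"dx": -30,"dy": -10,"dz": 0,"claw": 70}
    - {"ax": 0,"ay": 0,"az": 0,"dx": -30,"dy": -10,"dz": 0,"claw": 70}
    - {"ax": 0,"ay": 0,"az": 0,"dx": -30,"dy": -10,"dz": 0,"claw": 70}
    - {"ax": 0,"ay": 0,"az": 0,"dx": -30,"dy": -10,"dz": 0,"claw": 70}
    - {"ax": 0,"ay": 0,"az": 0,"dx": -30,"dy": -10,"dz": 0,"claw": 70}
    - {"ax": 0,"ay": 0,"az": 0,"dx": -30,"dy": -10,"dz": 0,"claw": 70}
    - {"ax": 0,"ay": 0,"az": 0,"dx": -30,"dy": -10,"dz": 0,"claw": 70}
    - {"ax": 0,"ay": 0,"az": 0,"dx": -30,"dy": -10,"dz": 0,"claw": 70}
    - {"ax": 0,"ay": 0,"az": 0,"dx": -30,"dy": -10,"dz": 0,"claw": 70}
    - {"ax": 0,"ay": 0,"az": 0,"dx": -30,"dy": -10,"dz": 0,"claw": 70}
    - {"ax": 0,"ay": 0,"az": 0,"dx": -30,"dy": -10,"dz": 0,"claw": 70}
    - {"ax": 0,"ay": 0,"az": 0,"dx": 0,"dy": 0,"dz": 0,"claw": 70}

```text
time_s: 2.9
tcp_pos: [0.4845, -0.0942, 0.2364]
ee_rot: [[-0.19, -0.982, 0.001], [-0.982, 0.19, 0.0], [-0.0, -0.001, -1.0]]
wrist_force: [-0.3, -0.3, -0.6]
gripper_width: 0.807
gripper_force: 0.0
```

```bash
python3 go.py -42.5 -178 110
python3 - <<'E'
from h import *
c=capture("wrist"); cv2.imwrite("pics/w1.png",c["frame"]); np.save("w1",cloud(c)); np.save("w1cam.npy",c,allow_pickle=True)
E
```

```text
t 2.9 tip centre in chute [ -43.7 -186.6  222.4] F chute [-0.2 -0.4 -0.6] open 70.25105018059772 M [0.01 0.09 0.  ]
turn(tool,deg) [-0.03  0.02  0.14]
shift tool [ -8.6  -1.1 112.4] in target frame [ -8.6  -1.2 112.4]
```

View pics/w1.png

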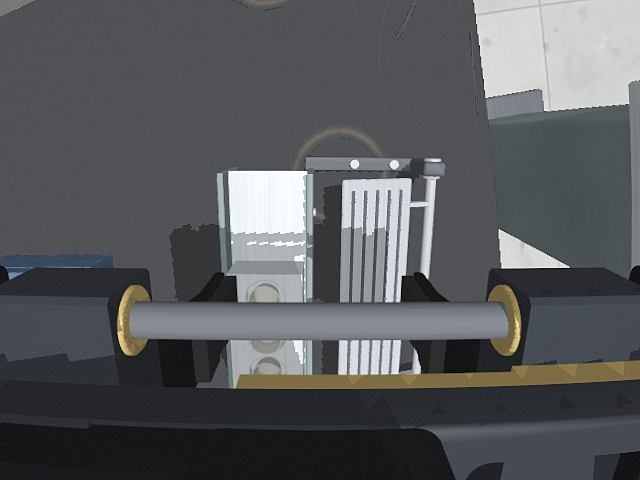

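The wrist view shows the entrance plate ends at (218,173) and (313,171), the carrier rear top edge at v≈261 from u≈229 to 304, the treadle corners at (343,180) and (411,178), and the post at (434,167). I'll refine the fit with these.

```bash
cat > fit3.py <<'E'
from h import *
from scipy.optimize import least_squares
c=np.load("w1cam.npy",allow_pickle=True).item(); P=np.load("w1.npy")
K=np.array([[c["fx"],0,c["cx"]],[0,c["fy"],c["cy"]],[0,0,1]]);R=np.array(c["rotation"]);t=np.array(c["xyz"])
def proj(X): return cv2.projectPoints(X,cv2.Rodrigues(R.T)[0],-R.T@t,K,np.array([c["k1"],0,0,0.]))[0][:,0]
A=np.array([[38,-225,66,218,173],[-38,-225,66,313,171],[-61,-222,83.3,343,180],[-116.3,-222,66,411,178],[-135,-229,62,434,167]],float)
C=np.array([[30,-55,36,229,261],[-30,-55,36,304,261]],float)
def world(p,X):
    co,s=np.cos(p[2]),np.sin(p[2]); return np.c_[co*X[:,0]-s*X[:,1]+p[0],s*X[:,0]+co*X[:,1]+p[1],X[:,2]]/1000
def f(p):
    return np.r_[proj(world(p,A[:,:3]))-A[:,3:],proj(world(p,C[:,:3]+[p[4],p[3],46]))-C[:,3:]].ravel()
for th in(-.1934,-.198):
    g=lambda q:f(np.array([q[0],q[1],th,q[2],q[3]])); o=least_squares(g,[563,80,-93,0]); print(th,o.x,np.round(o.fun,1))
o=least_squares(f,[563,80,-.19,-93,0],x_scale=[10,10,.1,10,1]); print(o.x,np.round(o.fun,1),c["fx"])
# deck/treadle heights seen
for u,v in((265,200),(375,215),(265,250),(265,270)): print(u,v,np.round(P[v-2:v+3,u-2:u+3].reshape(-1,3).mean(0),4))
E
python3 fit3.py
```

```text
-0.1934 [ 561.2789003    80.31384399 -102.92433145   -2.12449822] [-2.5 -0.3 -0.4  1.6  0.4 -1.1  1.4 -0.9  1.1  1.  -0.8 -0.1  0.8  0.2]
-0.198 [ 562.22659202   79.83531604 -102.65005196   -2.42485047] [-2.5 -0.8 -0.4  1.5  0.4 -1.1  1.4 -0.6  1.1  1.4 -0.8 -0.3  0.8  0.3]
[ 5.61123624e+02  8.03917501e+01 -1.92647290e-01 -1.02969358e+02
 -2.07547804e+00] [-2.5 -0.2 -0.4  1.7  0.4 -1.1  1.5 -1.   1.1  0.9 -0.8 -0.1  0.8  0.1] 405.5174197884046
265 200 [nan nan nan]
375 215 [nan nan nan]
265 250 [ 0.5348 -0.0738  0.0453]
265 270 [ 0.5337 -0.064   0.0713]
```

The rear face depth reading at (265,270) is z=0.071, so the v=261 edge is its foot. That puts the rear face at chute y≈-148 and confirms the carrier at y≈-93. Moving down now.

```bash
python3 - <<'E'
import numpy as np; np.save("chute.npy",[562.5,80.2,-.194])
E
python3 go.py -43 -178 90
```

```text
t 2.95 tip centre in chute [ -43.7 -187.4  222.3] F chute [ 0.1 -0.5 -0.4] open 70.0745367314959 M [-0.06  0.12  0.01]
turn(tool,deg) [ 0.03 -0.    0.11]
shift tool [ -9.4  -0.8 132.3] in target frame [ -9.4  -0.7 132.3]
```

play_rows:
  steps:
    - {"ax": 0,"ay": 0,"az": 0.1,"dx": -2,"dy": 0,"dz": 27,"claw": 70}
    - {"ax": 0,"ay": 0,"az": 0,"dx": -2,"dy": -1,"dz": 27,"claw": 70}
    - {"ax": 0,"ay": 0,"az": 0,"dx": -2,"dy": 0,"dz": 27,"claw": 70}
    - {"ax": 0,"ay": 0,"az": 0,"dx": -2,"dy": 0,"dz": 27,"claw": 70}
    - {"ax": 0,"ay": 0,"az": 0,"dx": -1,"dy": 0,"dz": 24,"claw": 70}
    - {"ax": 0,"ay": 0,"az": 0,"dx": 0,"dy": 0,"dz": 0,"claw": 70}

```text
time_s: 3.55
tcp_pos: [0.4827, -0.0888, 0.1017]
ee_rot: [[-0.197, -0.98, -0.008], [-0.98, 0.197, -0.0], [0.002, 0.008, -1.0]]
wrist_force: [-0.7, -0.6, 0.1]
gripper_width: 0.803
gripper_force: 0.0
```

```bash
python3 go.py -43 -178 60
python3 - <<'E'
from h import *
im=capture("top")["frame"][185:315,215:405]; a=cv2.resize(im,None,fx=3,fy=3,interpolation=cv2.INTER_CUBIC)
w=capture("wrist")["frame"]; im=capture("side")["frame"][190:320,270:400]; b=cv2.resize(im,(390,390),interpolation=cv2.INTER_CUBIC)
o=np.zeros((590,800,3),np.uint8); o[:390,:400]=a[:,-400:]; o[:390,405:795]=b; o[390:590,:480]=cv2.resize(w[150:400],(480,200)) if 0 else cv2.resize(w[120:387],(480,200))
cv2.imwrite("pics/c2.png",o)
E
```

```text
t 3.55 tip centre in chute [ -45.9 -181.2   87.7] F chute [-0.6 -0.8  0.1] open 69.86728051528027 M [-0.02  0.09 -0.01]
turn(tool,deg) [ 0.44 -0.11 -0.25]
shift tool [-3.3 -3.1 27.6] in target frame [-3.2 -2.9 27.7]
```

View pics/c2.png

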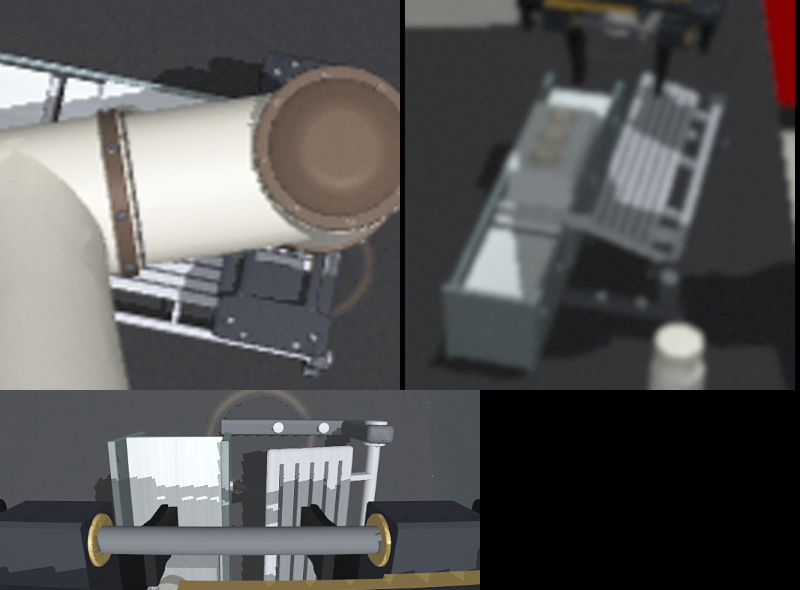

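The fingers sit over the chute centre (behind the carrier) and over the treadle plate. Pressing.

play_rows:
  steps:
    - {"ax": 0.4,"ay": 0,"az": -0.2,"dx": 0,"dy": -3,"dz": 3,"claw": 70}
    - {"ax": 0,"ay": 0,"az": 0,"dx": 0,"dy": 0,"dz": 4,"claw": 70}
    - {"ax": 0,"ay": 0,"az": 0,"dx": 0,"dy": 0,"dz": 4,"claw": 70}
    - {"ax": 0,"ay": 0,"az": 0,"dx": 0,"dy": 0,"dz": 4,"claw": 70}
    - {"ax": 0,"ay": 0,"az": 0,"dx": 0,"dy": 0,"dz": 4,"claw": 70}
    - {"ax": 0,"ay": 0,"az": 0,"dx": 0,"dy": 0,"dz": 4,"claw": 70}
    - {"ax": 0,"ay": 0,"az": 0,"dx": 0,"dy": 0,"dz": 3,"claw": 70}
    - {"ax": 0,"ay": 0,"az": 0,"dx": 0,"dy": 0,"dz": 0,"claw": 70}

```text
time_s: 4.5
tcp_pos: [0.49, -0.0884, 0.0788]
ee_rot: [[-0.191, -0.981, 0.009], [-0.982, 0.191, -0.001], [-0.0, -0.009, -1.0]]
wrist_force: [3.7, -0.6, 5.9]
gripper_width: 0.809
gripper_force: 2.5
```

```bash
python3 go.py -43 -178 57
```

```text
t 4.5 tip centre in chute [ -38.5 -179.4   64.8] F chute [3.8 0.2 5.9] open 70.37327173481513 M [-0.14 -0.84 -0.01]
turn(tool,deg) [-0.53  0.03  0.08]
shift tool [-1.4  4.6  7.7] in target frame [-1.4  4.5  7.8]
```

play_rows:
  steps:
    - {"ax": 0,"ay": 0,"az": 0,"dx": 0,"dy": 2,"dz": 3,"claw": 70}
    - {"ax": 0,"ay": 0,"az": 0,"dx": 0,"dy": 1,"dz": 3,"claw": 70}
    - {"ax": 0,"ay": 0,"az": 0,"dx": 0,"dy": 0,"dz": 2,"claw": 70}
    - {"ax": 0,"ay": 0,"az": 0,"dx": 0,"dy": 0,"dz": 0,"claw": 70}

```text
time_s: 4.9
tcp_pos: [0.4878, -0.0878, 0.0714]
ee_rot: [[-0.191, -0.982, 0.011], [-0.982, 0.191, -0.001], [-0.001, -0.011, -1.0]]
wrist_force: [3.6, -0.9, 6.3]
gripper_width: 0.801
gripper_force: 3.3
```

```bash
python3 go.py -43 -178 57
```

```text
t 4.9 tip centre in chute [ -40.8 -179.3   57.4] F chute [ 3.7 -0.2  6.3] open 69.69235096627673 M [-0.31 -0.93  0.  ]
turn(tool,deg) [-0.62  0.04  0.11]
shift tool [-1.3  2.2  0.4] in target frame [-1.3  2.2  0.4]
```

play_rows:
  steps:
    - {"ax": 0.6,"ay": 0,"az": 0,"dx": 0,"dy": 1,"dz": 1,"claw": 70}
    - {"ax": 0,"ay": 0,"az": 0,"dx": 0,"dy": 0,"dz": 1,"claw": 70}
    - {"ax": 0,"ay": 0,"az": 0,"dx": 0,"dy": 0,"dz": 0,"claw": 70}

```text
time_s: 5.2
tcp_pos: [0.4877, -0.0877, 0.0714]
ee_rot: [[-0.19, -0.982, 0.023], [-0.982, 0.19, -0.004], [-0.0, -0.023, -1.0]]
wrist_force: [2.4, -0.4, 17.9]
gripper_width: 0.806
gripper_force: 9.1
```

```bash
python3 go.py -43 -178 57; python3 - <<'E'
from h import *
c=capture("side"); cv2.imwrite("pics/c3.png",cv2.resize(c["frame"][190:320,270:400],(520,520),interpolation=cv2.INTER_CUBIC))
E
```

```text
t 5.2 tip centre in chute [ -40.7 -179.2   57.4] F chute [ 2.5  0.1 17.9] open 70.14276383728341 M [-0.08  0.06  0.01]
turn(tool,deg) [-1.33  0.02  0.18]
shift tool [-1.2  2.3  0.4] in target frame [-1.2  2.3  0.4]
```

View pics/c3.png

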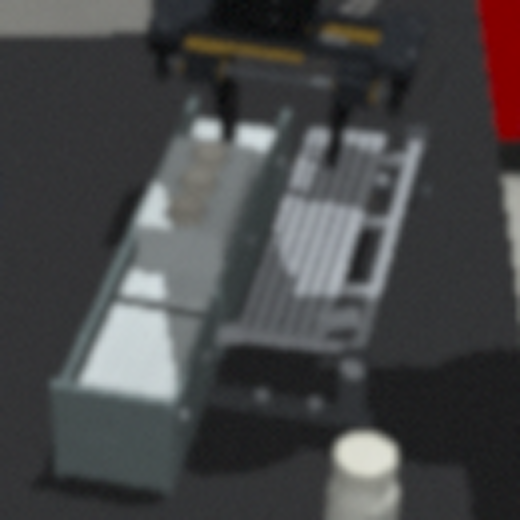

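The treadle is on its hard stop (force up to 18 N), and the side view shows the gate flush: only a dark slot line at ≈(165,305). Next I trim the tilt and start pushing.

play_rows:
  steps:
    - {"ax": -0.9,"ay": 0,"az": 0.2,"dx": 0,"dy": 1,"dz": 0,"claw": 70}
    - {"ax": 0,"ay": 0,"az": 0,"dx": -3,"dy": 0,"dz": 0,"claw": 70}
    - {"ax": 0,"ay": 0,"az": 0,"dx": -4,"dy": 0,"dz": 0,"claw": 70}
    - {"ax": 0,"ay": 0,"az": 0,"dx": -4,"dy": 0,"dz": 0,"claw": 70}
    - {"ax": 0,"ay": 0,"az": 0,"dx": -4,"dy": 0,"dz": 0,"claw": 70}
    - {"ax": 0,"ay": 0,"az": 0,"dx": -4,"dy": 0,"dz": 0,"claw": 70}
    - {"ax": 0,"ay": 0,"az": 0,"dx": -4,"dy": 0,"dz": 0,"claw": 70}
    - {"ax": 0,"ay": 0,"az": 0,"dx": -4,"dy": 0,"dz": 0,"claw": 70}
    - {"ax": 0,"ay": 0,"az": 0,"dx": -4,"dy": 0,"dz": 0,"claw": 70}
    - {"ax": 0,"ay": 0,"az": 0,"dx": -4,"dy": 0,"dz": 0,"claw": 70}

```text
time_s: 6.25
tcp_pos: [0.4896, -0.0569, 0.0708]
ee_rot: [[-0.192, -0.981, -0.002], [-0.981, 0.192, -0.007], [0.007, 0.001, -1.0]]
wrist_force: [-0.3, -18.2, 21.2]
gripper_width: 0.805
gripper_force: 11.3
```

```bash
python3 go.py -43 4.5 57
```

```text
t 6.25 tip centre in chute [ -45.1 -148.7   56.8] F chute [  3.2 -17.9  21.2] open 70.03329351475402 M [-5.3   0.91  0.32]
turn(tool,deg) [ 0.07 -0.4   0.04]
shift tool [-153.2   -2.2   -1.3] in target frame [-153.2   -2.1   -0.2]
```

Drag is large because I press with 21 N on the stop, so I'll ease off slightly and continue.

play_rows:
  steps:
    - {"ax": 0,"ay": -0.3,"az": 0,"dx": 0,"dy": -0.5,"dz": -1,"claw": 70}
    - {"ax": 0,"ay": 0,"az": 0,"dx": -3,"dy": 0,"dz": -0.5,"claw": 70}
    - {"ax": 0,"ay": 0,"az": 0,"dx": -4,"dy": 0,"dz": 0,"claw": 70}
    - {"ax": 0,"ay": 0,"az": 0,"dx": -4,"dy": 0,"dz": 0,"claw": 70}
    - {"ax": 0,"ay": 0,"az": 0,"dx": -4,"dy": 0,"dz": 0,"claw": 70}

```text
time_s: 6.75
tcp_pos: [0.4918, -0.0416, 0.071]
ee_rot: [[-0.194, -0.981, -0.004], [-0.981, 0.194, -0.0], [0.001, 0.004, -1.0]]
wrist_force: [-1.1, -12.9, 14.0]
gripper_width: 0.804
gripper_force: 8.2
```

```bash
python3 go.py -43 4.5 57; python3 - <<'E'
from h import *
c=capture("side"); cv2.imwrite("pics/c4.png",cv2.resize(c["frame"][190:320,270:400],(520,520),interpolation=cv2.INTER_CUBIC))
E
```

```text
t 6.75 tip centre in chute [ -46.  -133.2   57. ] F chute [  1.4 -12.9  14. ] open 69.98356011404387 M [-3.89  0.82  0.13]
turn(tool,deg) [ 0.2  -0.04 -0.08]
shift tool [-1.377e+02 -2.800e+00 -1.000e-01] in target frame [-137.7   -3.    -0. ]
```

View pics/c4.png

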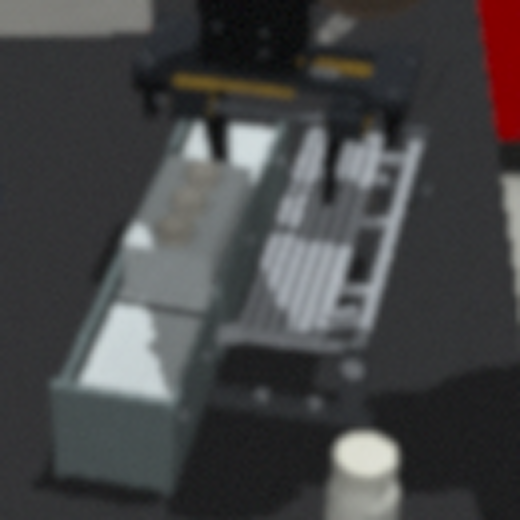

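The carrier is sliding, its front is near the gate slot and the crucibles are seated. Continuing.

play_rows:
  steps:
    - {"ax": 0,"ay": 0,"az": 0,"dx": -4,"dy": -1,"dz": 0,"claw": 70}
    - {"ax": 0,"ay": 0,"az": 0,"dx": -4,"dy": -1,"dz": -0.5,"claw": 70}
    - {"ax": 0,"ay": 0,"az": 0,"dx": -4,"dy": 0,"dz": 0,"claw": 70}
    - {"ax": 0,"ay": 0,"az": 0,"dx": -4,"dy": 0,"dz": 0,"claw": 70}
    - {"ax": 0,"ay": 0,"az": 0,"dx": -4,"dy": 0,"dz": 0,"claw": 70}
    - {"ax": 0,"ay": 0,"az": 0,"dx": -4,"dy": 0,"dz": 0,"claw": 70}
    - {"ax": 0,"ay": 0,"az": 0,"dx": -4,"dy": 0,"dz": 0,"claw": 70}
    - {"ax": 0,"ay": 0,"az": 0,"dx": -4,"dy": 0,"dz": 0,"claw": 70}
    - {"ax": 0,"ay": 0,"az": 0,"dx": -4,"dy": 0,"dz": 0,"claw": 70}
    - {"ax": 0,"ay": 0,"az": 0,"dx": -4,"dy": 0,"dz": 0,"claw": 70}

```text
time_s: 7.8
tcp_pos: [0.5008, -0.0028, 0.071]
ee_rot: [[-0.195, -0.981, -0.005], [-0.981, 0.195, -0.0], [0.001, 0.005, -1.0]]
wrist_force: [-1.8, -11.4, 11.9]
gripper_width: 0.803
gripper_force: 6.9
```

```bash
python3 go.py -43 4.5 57
```

```text
t 7.8 tip centre in chute [-44.6 -93.3  57. ] F chute [  0.4 -11.5  11.9] open 69.89043870591821 M [-3.32  0.77  0.09]
turn(tool,deg) [ 0.29 -0.06 -0.14]
shift tool [-97.8  -1.4  -0.2] in target frame [-97.8  -1.6  -0. ]
```

Steady. Continue 80 mm.

play_rows:
  steps:
    - {"ax": 0,"ay": 0,"az": -0.1,"dx": -4,"dy": -1,"dz": 0,"claw": 70}
    - {"ax": 0,"ay": 0,"az": 0,"dx": -4,"dy": 0,"dz": 0,"claw": 70}
    - {"ax": 0,"ay": 0,"az": 0,"dx": -4,"dy": 0,"dz": 0,"claw": 70}
    - {"ax": 0,"ay": 0,"az": 0,"dx": -4,"dy": 0,"dz": 0,"claw": 70}
    - {"ax": 0,"ay": 0,"az": 0,"dx": -4,"dy": 0,"dz": 0,"claw": 70}
    - {"ax": 0,"ay": 0,"az": 0,"dx": -4,"dy": 0,"dz": 0,"claw": 70}
    - {"ax": 0,"ay": 0,"az": 0,"dx": -4,"dy": 0,"dz": 0,"claw": 70}
    - {"ax": 0,"ay": 0,"az": 0,"dx": -4,"dy": 0,"dz": 0,"claw": 70}
    - {"ax": 0,"ay": 0,"az": 0,"dx": -4,"dy": 0,"dz": 0,"claw": 70}
    - {"ax": 0,"ay": 0,"az": 0,"dx": -4,"dy": 0,"dz": 0,"claw": 70}
    - {"ax": 0,"ay": 0,"az": 0,"dx": -4,"dy": 0,"dz": 0,"claw": 70}
    - {"ax": 0,"ay": 0,"az": 0,"dx": -4,"dy": 0,"dz": 0,"claw": 70}
    - {"ax": 0,"ay": 0,"az": 0,"dx": -4,"dy": 0,"dz": 0,"claw": 70}
    - {"ax": 0,"ay": 0,"az": 0,"dx": -4,"dy": 0,"dz": 0,"claw": 70}
    - {"ax": 0,"ay": 0,"az": 0,"dx": -4,"dy": 0,"dz": 0,"claw": 70}
    - {"ax": 0,"ay": 0,"az": 0,"dx": -4,"dy": 0,"dz": 0,"claw": 70}
    - {"ax": 0,"ay": 0,"az": 0,"dx": -4,"dy": 0,"dz": 0,"claw": 70}
    - {"ax": 0,"ay": 0,"az": 0,"dx": -4,"dy": 0,"dz": 0,"claw": 70}
    - {"ax": 0,"ay": 0,"az": 0,"dx": -4,"dy": 0,"dz": 0,"claw": 70}
    - {"ax": 0,"ay": 0,"az": 0,"dx": -4,"dy": 0,"dz": 0,"claw": 70}

```text
time_s: 9.8
tcp_pos: [0.5168, 0.0748, 0.071]
ee_rot: [[-0.194, -0.981, -0.007], [-0.981, 0.194, -0.002], [0.003, 0.006, -1.0]]
wrist_force: [-1.7, -10.8, 10.7]
gripper_width: 0.803
gripper_force: 6.4
```

```bash
python3 go.py -43 4.5 57
```

```text
t 9.8 tip centre in chute [-43.9 -14.1  57. ] F chute [  0.4 -10.9  10.7] open 69.82733662568046 M [-3.06  0.7   0.06]
turn(tool,deg) [ 0.35 -0.16 -0.09]
shift tool [-18.6  -0.9  -0.1] in target frame [-18.6  -0.9  -0. ]
```

play_rows:
  steps:
    - {"ax": 0,"ay": 0,"az": 0,"dx": -4,"dy": 0,"dz": 0,"claw": 70}
    - {"ax": 0,"ay": 0,"az": 0,"dx": -4,"dy": 0,"dz": 0,"claw": 70}
    - {"ax": 0,"ay": 0,"az": 0,"dx": -3,"dy": 0,"dz": 0,"claw": 70}
    - {"ax": 0,"ay": 0,"az": 0,"dx": -2,"dy": 0,"dz": 0,"claw": 70}
    - {"ax": 0,"ay": 0,"az": 0,"dx": -2,"dy": 0,"dz": 0,"claw": 70}
    - {"ax": 0,"ay": 0,"az": 0,"dx": -1,"dy": 0,"dz": 0,"claw": 70}
    - {"ax": 0,"ay": 0,"az": 0,"dx": -1,"dy": 0,"dz": 0,"claw": 70}

```text
time_s: 10.5
tcp_pos: [0.52, 0.0912, 0.071]
ee_rot: [[-0.194, -0.981, -0.007], [-0.981, 0.194, -0.002], [0.003, 0.006, -1.0]]
wrist_force: [-1.1, -13.0, 11.2]
gripper_width: 0.805
gripper_force: 7.8
```

```bash
python3 go.py -43 4.5 57
```

```text
t 10.5 tip centre in chute [-43.9   2.6  57. ] F chute [  1.4 -13.   11.2] open 70.05363353183037 M [-3.91  0.53 -0.08]
turn(tool,deg) [ 0.36 -0.19 -0.09]
shift tool [-1.9 -0.9 -0. ] in target frame [-1.9 -0.9  0. ]
```

play_rows:
  steps:
    - {"ax": 0,"ay": 0,"az": 0,"dx": -1,"dy": 0,"dz": 0,"claw": 70}
    - {"ax": 0,"ay": 0,"az": 0,"dx": -1,"dy": 0,"dz": 0,"claw": 70}
    - {"ax": 0,"ay": 0,"az": 0,"dx": 0,"dy": 0,"dz": 0,"claw": 70}

```text
time_s: 10.8
tcp_pos: [0.52, 0.0914, 0.071]
ee_rot: [[-0.196, -0.981, -0.008], [-0.981, 0.196, -0.004], [0.006, 0.007, -1.0]]
wrist_force: [-0.2, -17.3, 11.7]
gripper_width: 0.805
gripper_force: 9.3
```

```bash
python3 go.py -43 4.5 57; python3 - <<'E'
from h import *
c=capture("side"); cv2.imwrite("pics/c5.png",cv2.resize(c["frame"][190:320,270:400],(520,520),interpolation=cv2.INTER_CUBIC))
E
```

```text
t 10.8 tip centre in chute [-44.    2.7  57. ] F chute [  3.1 -17.   11.7] open 70.00738847784257 M [-4.98  0.23 -0.3 ]
turn(tool,deg) [ 0.42 -0.33 -0.19]
shift tool [-1.8 -1.   0. ] in target frame [-1.8 -1.   0. ]
```

View pics/c5.png

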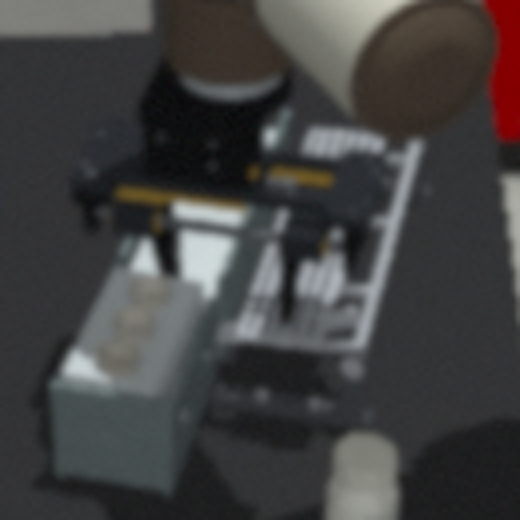

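The force rises with no advance, so the carrier appears home. One more nudge to be sure, then back off in the chute with the treadle still held.

play_rows:
  steps:
    - {"ax": 0,"ay": 0,"az": 0,"dx": -1.5,"dy": 0,"dz": 0,"claw": 70}
    - {"ax": 0,"ay": 0,"az": 0,"dx": -1.5,"dy": 0,"dz": 0,"claw": 70}
    - {"ax": 0,"ay": 0,"az": 0,"dx": 0,"dy": 0,"dz": 0,"claw": 70}

```text
time_s: 11.15
tcp_pos: [0.5199, 0.0918, 0.0711]
ee_rot: [[-0.198, -0.98, -0.011], [-0.98, 0.198, -0.008], [0.01, 0.009, -1.0]]
wrist_force: [1.3, -26.5, 13.2]
gripper_width: 0.807
gripper_force: 13.9
```

```bash
python3 go.py -43 4.5 57; python3 - <<'E'
from h import *
c=capture("side"); P=cloud(c)
p=np.load("chute.npy"); co,s=np.cos(p[2]),np.sin(p[2])
Q=P.reshape(-1,3)*1000-[p[0],p[1],0]; Q=Q@np.array([[co,-s,0],[s,co,0],[0,0,1]])
for lo in range(0,140,6):
    m=(abs(Q[:,0])<25)&(Q[:,1]>=lo)&(Q[:,1]<lo+6)&(Q[:,2]<110); print(lo,m.sum(),np.round(np.percentile(Q[m,2],[10,50,90])) if m.any() else "")
E
```

```text
t 11.15 tip centre in chute [-44.1   3.   57.1] F chute [  6.4 -25.8  13.2] open 70.20869620159343 M [-7.64 -0.33 -0.65]
turn(tool,deg) [ 0.52 -0.55 -0.32]
shift tool [-1.5 -1.1  0.1] in target frame [-1.5 -1.1  0.1]
0 10 [ 79.  97. 106.]
6 16 [ 79.  98. 106.]
12 49 [ 81.  90. 105.]
18 24 [74. 82. 86.]
24 49 [76. 81. 86.]
30 25 [76. 81. 86.]
36 13 [77. 82. 84.]
42 34 [79. 82. 85.]
48 18 [80. 82. 87.]
54 45 [77. 82. 86.]
60 35 [73. 79. 84.]
66 21 [78. 81. 83.]
72 20 [79. 81. 85.]
78 35 [80. 82. 86.]
84 21 [80. 82. 85.]
90 56 [73. 81. 85.]
96 33 [74. 80. 86.]
102 19 [76. 82. 87.]
108 32 [78. 81. 86.]
114 31 [80. 83. 86.]
120 53 [75. 80. 83.]
126 402 [ 6. 39. 75.]
132 111 [-1. 35. 68.]
138 38 [-3. -1.  1.]
```

The depth profile shows the carrier top reaching y≈124–126, with 26 N against the stop, so it is home. Backing off, then releasing.

play_rows:
  steps:
    - {"ax": 0,"ay": 0,"az": 0,"dx": 2,"dy": 0,"dz": 0,"claw": 70}
    - {"ax": 0,"ay": 0,"az": 0,"dx": 3,"dy": 0,"dz": 0,"claw": 70}
    - {"ax": 0,"ay": 0,"az": 0,"dx": 4,"dy": 0,"dz": 0,"claw": 70}
    - {"ax": 0,"ay": 0,"az": 0,"dx": 4,"dy": 0,"dz": 0,"claw": 70}
    - {"ax": 0,"ay": 0,"az": 0,"dx": 4,"dy": 0,"dz": 0,"claw": 70}
    - {"ax": 0,"ay": 0,"az": 0,"dx": 4,"dy": 0,"dz": 0,"claw": 70}
    - {"ax": 0,"ay": 0,"az": 0,"dx": 4,"dy": 0,"dz": 0,"claw": 70}
    - {"ax": 0,"ay": 0,"az": 0,"dx": 4,"dy": 0,"dz": 0,"claw": 70}
    - {"ax": 0,"ay": 0,"az": 0,"dx": 0,"dy": 0,"dz": 0,"claw": 70}

```text
time_s: 12.1
tcp_pos: [0.5192, 0.0722, 0.0716]
ee_rot: [[-0.195, -0.981, 0.003], [-0.981, 0.195, 0.006], [-0.007, -0.002, -1.0]]
wrist_force: [1.6, 2.6, 5.9]
gripper_width: 0.8
gripper_force: 3.0
```

```bash
python3 go.py -43 -25 160
```

```text
t 12.1 tip centre in chute [-40.9 -16.1  57.6] F chute [1.1 2.8 5.9] open 69.57909720090706 M [ 0.85 -0.03 -0.15]
turn(tool,deg) [-0.13  0.39 -0.1 ]
shift tool [   8.2    1.8 -102.5] in target frame [   8.9    2.1 -102.4]
```

play_rows:
  steps:
    - {"ax": 0,"ay": 0,"az": 0,"dx": 4,"dy": 0,"dz": 0,"claw": 70}
    - {"ax": 0,"ay": 0,"az": 0,"dx": 4,"dy": 0,"dz": 0,"claw": 70}
    - {"ax": 0,"ay": 0,"az": 0,"dx": 2,"dy": 0,"dz": -1,"claw": 70}
    - {"ax": 0,"ay": 0,"az": 0,"dx": 0,"dy": 0,"dz": -3,"claw": 70}
    - {"ax": 0,"ay": 0,"az": 0,"dx": 0,"dy": 0,"dz": -3,"claw": 70}
    - {"ax": 0,"ay": 0,"az": 0,"dx": 0,"dy": 0,"dz": -3,"claw": 70}
    - {"ax": 0,"ay": 0,"az": 0,"dx": 0,"dy": 0,"dz": -3,"claw": 70}
    - {"ax": 0,"ay": 0,"az": 0,"dx": 0,"dy": 0,"dz": -3,"claw": 70}
    - {"ax": 0,"ay": 0,"az": 0,"dx": 0,"dy": 0,"dz": -4,"claw": 70}
    - {"ax": 0,"ay": 0,"az": 0,"dx": 0,"dy": 0,"dz": -4,"claw": 70}
    - {"ax": 0,"ay": 0,"az": 0,"dx": 0,"dy": 0,"dz": -6,"claw": 70}
    - {"ax": 0,"ay": 0,"az": 0,"dx": 0,"dy": 0,"dz": -15,"claw": 70}
    - {"ax": 0,"ay": 0,"az": 0,"dx": 0,"dy": 0,"dz": -30,"claw": 70}
    - {"ax": 0,"ay": 0,"az": 0,"dx": 0,"dy": 0,"dz": -30,"claw": 70}
    - {"ax": 0,"ay": 0,"az": 0,"dx": 20,"dy": 0,"dz": -30,"claw": 70}
    - {"ax": 0,"ay": 0,"az": 0,"dx": 30,"dy": 0,"dz": -20,"claw": 70}
    - {"ax": 0,"ay": 0,"az": 0,"dx": 30,"dy": 0,"dz": 0,"claw": 70}
    - {"ax": 0,"ay": 0,"az": 0,"dx": 30,"dy": 0,"dz": 0,"claw": 70}
    - {"ax": 0,"ay": 0,"az": 0,"dx": 30,"dy": 0,"dz": 0,"claw": 70}
    - {"ax": 0,"ay": 0,"az": 0,"dx": 0,"dy": 0,"dz": 0,"claw": 70}

```text
time_s: 14.1
tcp_pos: [0.489, -0.0789, 0.2258]
ee_rot: [[-0.197, -0.98, 0.003], [-0.98, 0.197, 0.004], [-0.005, -0.002, -1.0]]
wrist_force: [-0.8, -0.1, -0.3]
gripper_width: 0.809
gripper_force: 0.0
```

```bash
python3 go.py; python3 - <<'E'
from h import *
b=cv2.resize(capture("side")["frame"][190:320,270:400],(400,400),interpolation=cv2.INTER_CUBIC)
a=cv2.resize(capture("top")["frame"][185:318,215:348],(400,400),interpolation=cv2.INTER_CUBIC)
cv2.imwrite("pics/c6.png",np.hstack([a,b]))
E
```

```text
t 14.1 tip centre in chute [ -41.4 -170.2  211.8] F chute [-0.8 -0.3 -0.3] open 70.38183544072155 M [0.06 0.08 0.  ]
turn(tool,deg) [-0.14  0.28 -0.26]
```

View pics/c6.png

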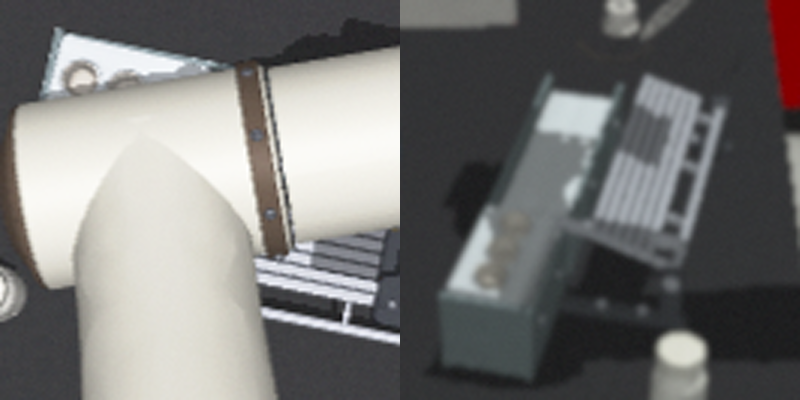

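The treadle is back up and the gate stands behind the carrier. The carrier is flush with the stop, the three crucibles are seated (≈(490,275), (503,248), (515,222)), and the arm is clear.

```bash
python3 -c "
from station import *
print(finish_job())"
```

```text
the job is handed in; nothing more can be done
None
```

I handed the job in at about 14 s: the carrier is home against the end stop with its three crucibles seated, the gate has sprung up behind it, and the arm is clear. The verdict was not reported.

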